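Check in a pick-up order at the canteen scanner

TASK

Check in the pick-up order: swing the scanner arm round to the left until its head is completely clear of the weighing pan, then set the big lidded bowl down in the middle of the pan, keeping it level and not dropping it. Next lift the tall plain tag off its little stand, hook it over the outer (right-hand) part of the rail, leaving at least 6 cm between it and the stop collar, and slide it along until it rests against the collar without shoving the collar. Last, with bowl and tag in place, swing the scanner back so that its head is centred over the bowl; leave everything else as it was.

Things in the scene. Friction and masses are not known exactly. Their poses are not given: they have to be found in the camera images.
- scanner (a joint): Swing of the scanner arm about its upright mast, rad: 0 = head straight above the weighing pan, growing as the head swings to the robot's left (+y) and away round the mast; limits -0.35 and 1.4. It is stiff enough to stay where it is left (about 0.6 N at the head moves it).
- scanner_head (a point): Middle of the underside of the scanner head: a grey disc 80 mm in diameter and 36 mm thick, 164 mm above the counter, carried by an aluminium arm 220 mm from the mast's axis.
- scanner_grip (a point): Middle of the black upright grip pin on top of the scanner head: 18 mm in diameter, 44 mm tall (28 mm below this point, 16 mm above it; its top is 246 mm above the counter). Take it from above.
- scanner_pivot (a point): Point on the scanner arm's vertical hinge axis, 190 mm above the counter, on a mast 26 mm thick behind the pan.
- pan (a point): Centre of the top of the round steel weighing pan, 150 mm in diameter, 22 mm above the counter, flat with no rim, on a grey square base 170 mm wide.
- big_bowl: The big lidded bowl, brown-red with a white lid (lid fixed on): 116 mm in diameter, 64 mm tall to the lid's top, with an upright round white knob 26 mm in diameter and 28 mm tall in the middle (top at 92 mm). About 0.35 kg. Origin: centre of its underside, z up. It stands in a row with two smaller alike bowls, in any order.
- small_bowl_a: A small lidded bowl, bystander: 88 mm in diameter, 46 mm tall plus a 24 mm knob. Origin: centre of its underside.
- small_bowl_b: Another small lidded bowl, bystander, same as the first.
- tag: Tall plain white tag, a rigid hanger, about 0.07 kg. Roof 32 (x) x 56 (y) x 6 mm; under it a front leg at -x 85 mm long and a back leg at +x 42 mm long, both 56 mm wide, 4 mm thick, 24 mm apart inside: a bar along y fits between. On the roof a grip tab 14 (x) x 24 mm (y), 6 to 46 mm above the origin. Origin: middle of the roof's underside, which rests on the bar; z up. Starts hanging on its stand.
- tag_stand: The tag's little stand: a grey foot 100 by 130 mm carrying a 12 mm bar along its y axis, 100 mm long between two uprights; the bar's top is 121 mm above the counter. Fixed. Origin: centre of its underside.
- rail_mid (a point): Middle of the steel rail's axis: a horizontal round bar 12 mm thick along this point's y axis, 360 mm long, 170 mm above the counter, bent down into a post at each end (y = -180 and +180 mm). Outer end = -y (away from the scanner), inner end = +y. Fixed.
- collar_mid (a point): Middle of the stop collar clamped on the rail: dark steel ring 28 mm in diameter, 16 mm long along the rail (y axis along the rail). The tag comes to it from the outer (-y) side and touches it when the tag's origin is 36 mm from this point.
- old_tag: A shorter tag with a grey disc on it, bystander, hanging on the rail beyond the collar (inner side): 44 mm wide, front leg 55 mm; same roof, tab and origin as the tall tag.
- carton_a: Drink carton, bystander, 40 x 60 x 95 mm. Origin: centre of its underside.
- carton_b: Drink carton, bystander, like the other one.
- can: Drink can, bystander, 66 mm in diameter and 115 mm tall. Origin: centre of its underside.
- spoon: White spoon lying on the counter, bystander, 140 mm long, lying along its x axis.
There are look-alikes about, which are no part of the job. What is shaped like the tag but blue or pink is not meant.

How it is judged (in metres and radians):
On the way, in this order (a step that is already met when the one before it is completed fails the run):
1. the scanner head is swung completely clear of the weighing pan (horizontal distance between scanner_head and pan above 0.12 m), for 0.2 s.
2. the big bowl stands in the middle of the pan, let go, the scanner still clear (horizontal distance between big_bowl and pan below 0.03 m and z of big_bowl in the frame of pan between -0.006 and 0.006 m and angle between big_bowl's own z axis and vertical below 0.1 rad and contact force between the fingers and big_bowl below 0.2 N and linear speed of big_bowl below 0.03 m/s and horizontal distance between scanner_head and pan above 0.12 m), for 0.2 s.
3. the tall tag hangs over the rail on the outer side, at least 54 mm short of touching the collar (x of tag in the frame of rail_mid between -0.015 and 0.015 m and z of tag in the frame of rail_mid between -0.002 and 0.012 m and angle between tag's own z axis and vertical below 0.3 rad and y of tag in the frame of collar_mid below -0.09 m), for 0.2 s.
4. the tag hangs against the collar, let go, and the scanner has not been swung back yet (x of tag in the frame of rail_mid between -0.015 and 0.015 m and z of tag in the frame of rail_mid between -0.002 and 0.012 m and angle between tag's own z axis and vertical below 0.3 rad and y of tag in the frame of collar_mid between -0.05 and -0.02 m and contact force between the fingers and tag below 0.2 N and linear speed of tag below 0.03 m/s and horizontal distance between scanner_head and pan above 0.12 m), for 0.2 s.
At the end, for the whole second after the job is handed in: The big bowl stands upright and at rest on the weighing pan, its centre within 30 mm of the pan's; the tall tag hangs on the rail on the outer side of the collar, at most 14 mm from touching it, at rest; the scanner head's centre is within 35 mm of the bowl's centre seen from above, and still (horizontal distance between big_bowl and pan below 0.03 m and z of big_bowl in the frame of pan between -0.006 and 0.006 m and angle between big_bowl's own z axis and vertical below 0.1 rad and contact force between the fingers and big_bowl below 0.2 N and linear speed of each of big_bowl, tag below 0.03 m/s and x of tag in the frame of rail_mid between -0.015 and 0.015 m and z of tag in the frame of rail_mid between -0.002 and 0.012 m and angle between tag's own z axis and vertical below 0.3 rad and y of tag in the frame of collar_mid between -0.05 and -0.02 m and contact force between the fingers and tag below 0.2 N and horizontal distance between scanner_head and big_bowl below 0.035 m and velocity of joint scanner between -0.05 and 0.05 rad/s).
It fails at once if the big bowl is tipped by more than 0.4 rad (angle between big_bowl's own z axis and vertical above 0.4 rad).
It fails at once if the big bowl is dropped (falls free, faster than 0.5 m/s) (contact force between the fingers and big_bowl below 0.1 N and linear speed of big_bowl above 0.5 m/s).
It fails at once if the stop collar is shoved more than 12 mm along the rail (distance of collar_mid from where it was at the start of the episode above 0.012 m).
It fails at once if a bystander (small bowl, old tag, carton, can or spoon) is moved by more than 30 mm (distance of any of small_bowl_a, small_bowl_b, old_tag, carton_a, carton_b, can, spoon from where it was at the start of the episode above 0.03 m).
It also fails if it takes over 72 s, if anything falls off the work surface, if the arm or the gripper's body presses on something with over 40 N, if the wrist force passes 120 N, or if a joint passes its speed limit or range.

ROBOT

A 6-joint arm with a two-finger parallel gripper is mounted at the origin on the work surface. World frame = base frame: x ahead of the robot, y to its left, z up, the work surface at z = 0. Lengths are in mm, angles in rad, forces in N, time in s.
With the tool pointing down it reaches from about 400 to 925 mm from the base axis. Payload 12.5 kg.
Tool frame: the origin (TCP) lies midway between the tips of the shut fingers; the grasp point (between the pads) lies 19 mm behind it; z points along the fingers, y is the line along which they close (so a half turn about z gives the same grasp; the last joint's range is limited). The gripper opens to 95 mm and grips with 3 to 60 N. Pads are 20 mm wide; open, the fingers measure 119 mm over their backs; the gripper's body (75 mm by 180 mm) begins 59 mm behind the grasp point.
Start: joints at [1.134, 0.491, 1.559, -0, 1.092, -0.106], TCP at [202.984, 591.138, 214.661] pointing down, gripper open.
Joint ranges: [-3.1, 3.1], [-0.84, 2.19], [0.05, 2.79], [-1.13, 4.28], [0.06, 2.93], [-2.69, 2.69]. Speed limits (rad/s): [2.22, 2.22, 2.79, 3.14, 3.14, 3.14].

INTERFACE

Orientations are given as [roll, pitch, yaw] about the fixed x, y, z axes, in that order (R = Rz(yaw) Ry(pitch) Rx(roll)).
In Python, from cell import env gives the robot as it stands.
- The arm moves only by the shell command python3 -m inch 'ROWS'. ROWS is JSON, a list of rows, each a list of 7 numbers: the turn, a rotation vector about the tool's x, y, z in rad, then the shift along the tool's x, y, z in cm, then the closure, from -1 (fully open) to 1 (shut). A call has 1 to 20 rows; each row shifts and turns the commanded pose from where the row before left it, along the tool's axes as they then stand; what a row does not reach is not made up. A row lasts 1/8 s, in which the tool goes at most 62.5 mm and 10.7 degrees, less where a joint would pass 70% of its speed; a pose out of reach is approached as far as the arm can. A call with a gripper value outside its range is refused whole. The fingers move at their own pace and stop on an object; the grip force is fixed at half the most. Time passes only in rows, so rows that do not move let the fingers close. It gives the time, the measured TCP pose, the force, the opening and the grip force at its end, in the units of the state.
- env.state(): the state, without advancing time (a new reading comes with each control period).
- env.read_camera(name): name is "side" or "top" or "wrist"; returns a dict with "img" (480x640x3 uint8, red, green, blue), "depth" (480x640 float32, mm along the optical axis (not along the pixel's ray), 0 where there is no reading), "fx", "fy", "cx", "cy" (pixels), "D" ([k1, k2, p1, p2, k3] as OpenCV has them; the pictures are not rectified), "position" and "orientation" of the camera in the world. Camera axes: x right, y down, z forward; pixel columns grow to the right and rows downward; lengths in mm; the calibration is good to about 2 mm. A picture is of the moment at which its call begins.
- env.job_done(): hands the job in; it is judged then, once.
Trained networks look in a picture, given as the dict that the camera call returned (one of the last four; its "shot" number tells which), for a name from the list of things; names that differ only in an ending like _2 or _b are one class to them, and where a whole thing is asked for, a point or a joint stands for the part that bears it (a point fixed in the world has none). Each returns a list of dicts, best first, with "score" (0 to 1); they miss things now and then, are a little off and sometimes report something else, mostly with a low value. They report only what shows in the picture. A call takes as long as a camera call. They do not tell look-alikes from the thing itself.
- env.find_in(picture, target): "centre" ([x, y, z] in mm, in the coordinates of the camera as it stood for that picture, good to about 4 mm: the middle of the surface that is visible of it).
- env.trace(picture, target): "mask" (480x640 bool, what is visible of it).
The state is a dict: "t": time; "joints": joint angles; "qvel": joint speeds; "tau": joint torques, N m; "eef_pos": TCP position; "tcp_rot": TCP orientation; "ft_force": force on the tool from outside, world axes, zero at the start; "moment": the same for the moment, N m; "opening": opening from 0.0 (shut) to 1.0 (fully open); "grip_force": force on a finger pad.
Only numpy, scipy, OpenCV 4.12 (cv2) and the standard library are available. Lean on these libraries where they do the work, as an engineer would, in place of code of your own. Each camera call takes 0.05 s, during which the arm holds its last target. There are 200 camera calls.

## Working session

There is one attempt and no reset: what is moved stays moved. The work goes in short steps, Python scripts to look and compute and a shell command to move; the robot and the scene stay as the last step left them, time stands still between calls to the robot, and variables do not carry over. Pictures are saved under pics/ and viewed, at most 10 in all, crops included, and the job is handed in when it is done.

```bash
mkdir -p pics; ls; cat > h.py <<'E'
import numpy as np, cv2
from scipy.spatial.transform import Rotation as R
from cell import env
def pose(c):
    o=np.array(c['orientation'],float)
    Rm=o if o.shape==(3,3) else R.from_euler('xyz',o).as_matrix()
    return Rm,np.array(c['position'],float)
def w(c,p):
    Rm,t=pose(c); return Rm@np.array(p)+t
def K(c): return np.array([[c['fx'],0,c['cx']],[0,c['fy'],c['cy']],[0,0,1.]])
def cloud(c):
    v,u=np.mgrid[0:480,0:640]
    n=cv2.undistortPoints(np.stack([u.ravel(),v.ravel()],1).astype(np.float32)[:,None],K(c),np.array(c['D'],float))[:,0]
    d=c['depth'].ravel()
    P=np.c_[n*d[:,None],d]; Rm,t=pose(c); W=P@Rm.T+t; W[d==0]=np.nan
    return W.reshape(480,640,3)
def px(c,P):
    Rm,t=pose(c); q=(np.atleast_2d(P)-t)@Rm
    return cv2.projectPoints(q,np.zeros(3),np.zeros(3),K(c),np.array(c['D'],float))[0][:,0]
def save(c,n): cv2.imwrite('pics/'+n,c['img'][:,:,::-1])
E
python3 - <<'E'
from h import *
print(env.state())
for n in ['top','side']:
    c=env.read_camera(n); save(c,n+'0.png'); np.savez('pics/'+n+'0.npz',W=cloud(c))
    print(n,c['position'],c['orientation'],c['fx'],c['D'])
    for t in ['scanner_head','scanner_grip','scanner_pivot','pan','big_bowl','small_bowl_a','tag','tag_stand','rail_mid','collar_mid','old_tag','carton_a','can','spoon']:
        try:
            for r in env.find_in(c,t)[:4]:
                P=w(c,r['centre']); print(t,round(r['score'],2),P.round(),px(c,P)[0].round())
        except Exception as e: print(t,e)
E
```

```text
pics
{'t': 0.0, 'joints': array([ 1.13440589e+00,  4.91535218e-01,  1.55943997e+00, -2.51650059e-05,
        1.09166930e+00, -1.05634142e-01]), 'qvel': array([-0.00113917,  0.00090482,  0.00085935,  0.00018625, -0.00118362,
       -0.00048055]), 'tau': array([ 1.73982335e-03, -6.12648940e+01, -2.58189690e+01,  6.92908466e-02,
        4.81537613e-02, -1.07557696e-04]), 'eef_pos': array([202.87983287, 590.91007144, 214.08012814]), 'tcp_rot': array([-3.14054433e+00, -8.87085550e-05,  2.81084792e+00]), 'ft_force': array([0.35115199, 0.16881094, 0.66870391]), 'moment': array([ 0.00370795,  0.04074768, -0.0045721 ]), 'grip_force': 0.0, 'opening': 1.0000577113054308}
top [ 497.84056558   67.16743233 1549.58911905] [-3.02417405 -0.00411182 -1.56638884] 582.279715783005 [-0.02589048  0.          0.          0.          0.        ]
scanner_head 0.58 [533.  91. 205.] [303. 286.]
scanner_grip 0.64 [536.  94. 205.] [302. 285.]
scanner_pivot 0.62 [535.  93. 202.] [302. 285.]
pan 0.62 [ 554. -262.    9.] [438. 281.]
big_bowl 0.94 [ 449. -355.   64.] [480. 322.]
big_bowl 0.59 [717. -76. 118.] [371. 
[... 1280 characters left out ...]
   46.] [264. 383.]
small_bowl_a 0.57 [ 445. -115.   47.] [254. 331.]
tag 0.92 [854.  -6.  28.] [402. 268.]
tag 0.68 [397. 457.  30.] [211. 193.]
tag 0.67 [544.  81. 198.] [275. 219.]
tag 0.62 [436. 282. 124.] [225. 201.]
tag_stand 0.62 [423. 252.  11.] [227. 239.]
rail_mid 0.79 [ 544. -397.   55.] [329. 436.]
rail_mid 0.67 [ 707. -284.   80.] [390. 358.]
rail_mid 0.63 [ 448. -250.   49.] [266. 382.]
collar_mid 0.43 [ 551. -203.  182.] [306. 314.]
old_tag 0.8 [ 549. -136.  181.] [298. 290.]
carton_a 0.91 [ 711. -290.   80.] [393. 360.]
carton_a 0.75 [567. 476.  61.] [262. 173.]
can 0.56 [705. -96.  91.] [361. 289.]
can 0.25 [543.  82. 201.] [275. 218.]
spoon 0.59 [722. 331.  15.] [321. 203.]
```

View pics/top0.png

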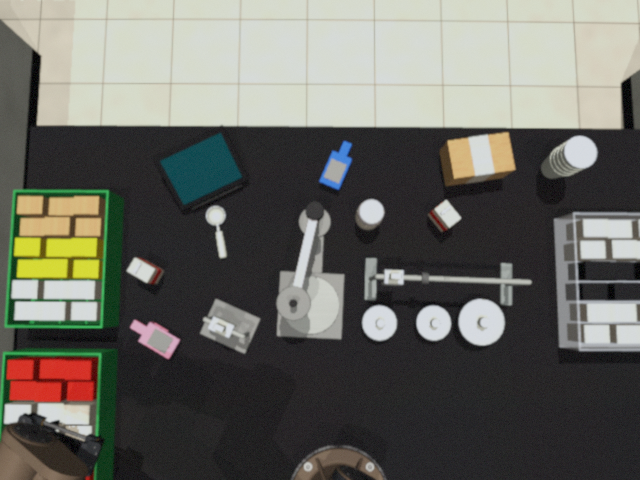

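View pics/side0.png

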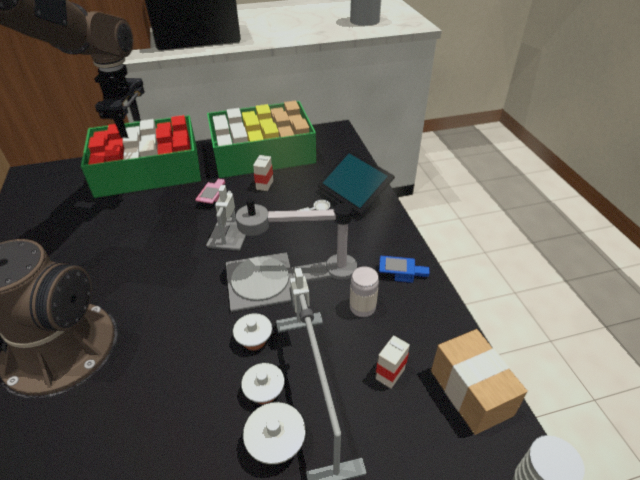

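Top view: the bowls are at (379,323), (433,323) and (480,322). The last is the largest, so it is the big one. The white tag on its stand is at (225,326). The look-alikes are blue at (337,168) and pink at (155,340), both lying flat, and old_tag on the rail at (393,277). The collar is at (425,278), the scanner head at (293,303) and the mast at (316,212). Next I measure from both depth views.

```bash
python3 - <<'E'
from h import *
for n in ['top','side']:
    W=np.load(f'pics/{n}0.npz')['W'].reshape(-1,3); W=W[~np.isnan(W[:,0])]
    def box(name,x,y,z):
        m=(W[:,0]>x[0])&(W[:,0]<x[1])&(W[:,1]>y[0])&(W[:,1]<y[1])&(W[:,2]>z[0])&(W[:,2]<z[1])
        Q=W[m]
        if len(Q)<3: print(n,name,len(Q));return
        q=Q[:,:2].astype(np.float32); 
        print(n,name,len(Q),'mid',((Q.max(0)+Q.min(0))/2).round(1),'med',np.median(Q,0).round(1),'min',Q.min(0).round(),'max',Q.max(0).round(), 'rect',[np.round(a,1) for a in cv2.minAreaRect(q)], 'circ',cv2.minEnclosingCircle(q)[1])
        return Q
    box('knob',(400,500),(-420,-310),(82,105))
    box('lid',(370,520),(-440,-290),(55,72))
    box('pin',(480,600),(40,140),(235,260))
    box('head',(470,600),(30,150),(188,206))
    box('masttop',(690,800),(0,160),(150,260))
    box('pan',(430,640),(-30,170),(18,28))
    box('panbase',(400,680),(-60,200),(6,16))
    box('tab',(380,500),(220,350),(145,185))
    box('roof',(380,500),(220,350),(115,140))
    box('foot',(340,520),(180,380),(5,25))
    r=box('rail',(500,600),(-420,-230),(160,182))
    if r is not None:
        p=np.polyfit(r[:,1],r[:,0],1); print('rail x=',p, 'at -260',np.polyval(p,-260))
    for y in range(-450,-60,10):
        m=(abs(W[:,0]-550)<40)&(abs(W[:,1]-y)<5)&(W[:,2]>150)
        Q=W[m]
        if len(Q): print(y,len(Q),((Q.max(0)+Q.min(0))/2).round(0)[0],Q[:,0].min().round(),Q[:,0].max().round(),Q[:,2].max().round(),end=' | ')
    print()
c=cv2.imread('pics/top0.png'); s=cv2.imread('pics/side0.png')
a=cv2.resize(c[260:370,190:350],(800,550)//np.array(2),interpolation=cv2.INTER_CUBIC) if 0 else cv2.resize(c[270:370,120:260],(420,300),interpolation=3)
b=cv2.resize(s[160:260,190:330],(380,300),interpolation=3)
d=cv2.resize(c[260:350,350:540],(420,300),interpolation=3); e=cv2.resize(s[260:480,220:380],(380,300),interpolation=3)
cv2.imwrite('pics/crop1.png',np.vstack([np.hstack([a,b]),np.hstack([d,e])]))
E
```

```text
top knob 97 mid [ 448.9 -359.3   93.3] med [ 449.1 -358.1   92.5] min [ 436. -373.   83.] max [ 461. -345.  103.] rect [array([ 448.9, -359.4]), array([25.4, 25.5]), np.float64(52.6)] circ 14.24107837677002
top lid 1533 mid [ 449.2 -359.7   63.5] med [ 448.1 -356.4   64. ] min [ 393. -418.   55.] max [ 506. -301.   72.] rect [array([ 449.2, -359.6]), array([113.4, 116.4]), np.float64(0.2)] circ 59.05653381347656
top pin 50 mid [495.6 113.3 247.1] med [496.7 114.2 246.8] min [488. 106. 241.] max [503. 121. 253.] rect [array([495.6, 113.3]), array([15.5, 15.6]), np.float64(0.1)] circ 8.36828327178955
top head 929 mid [535.  111.6 199.2] med [512.7 104.5 201.9] min [471.  75. 192.] max [599. 149. 206.] rect [array([535. , 111.8]), array([126.9,  73.8]), np.float64(0.3)] circ 70.29873657226562
top masttop 286 mid [710.5  66.3 200.2] med [709.2  66.5 210.8] min [690.  45. 181.] max [731.  87. 219.] rect [array([710.4,  66.4]), array([41.1, 42.3]), np.float64(1.1)] circ 22.208698272705078
top pan 1405 mid [527.6  75.4  23. ] med [491.8  54.8  22.8] min [430. -11.  18.] max [625. 161.  28.]
[... 5304 characters left out ...]
.0 543.0 554.0 178.0 | -270 25 549.0 543.0 554.0 181.0 | -260 31 549.0 544.0 555.0 178.0 | -250 26 550.0 544.0 556.0 178.0 | -240 24 550.0 544.0 556.0 179.0 | -230 27 550.0 545.0 556.0 178.0 | -220 25 551.0 545.0 557.0 178.0 | -210 57 551.0 539.0 564.0 186.0 | -200 78 552.0 538.0 565.0 187.0 | -190 30 552.0 540.0 564.0 186.0 | -180 19 553.0 547.0 559.0 178.0 | -170 21 553.0 547.0 558.0 179.0 | -160 22 553.0 547.0 559.0 178.0 | -150 41 553.0 538.0 568.0 186.0 | -140 128 552.0 535.0 569.0 222.0 | -130 142 552.0 535.0 570.0 224.0 | -120 69 553.0 535.0 570.0 225.0 | -110 40 553.0 536.0 570.0 224.0 | -100 14 555.0 539.0 570.0 184.0 | -90 3 551.0 550.0 551.0 176.0 | -80 1 552.0 552.0 552.0 175.0 |
```

View pics/crop1.png

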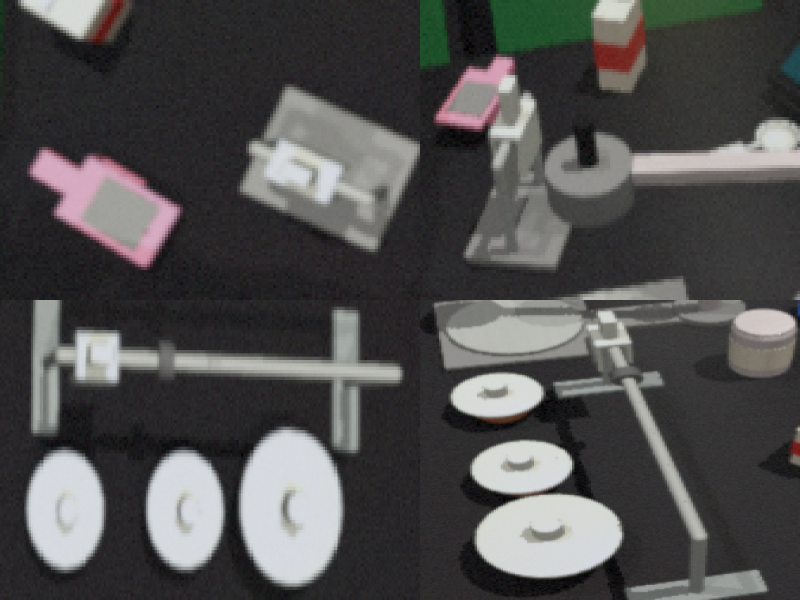

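Crop: the white tag hangs on its stand, upper left panel at (300,170). The pink one lies flat and is ruled out. The right-most bowl in the lower left panel, at (290,505), is clearly the largest. Both views agree to within about 4 mm. The scanner pin is at (494,112), with its top at 246, 220 mm from the mast at (709,64), which matches the text. I move to above the pin now.

```bash
python3 -m inch '[[0,0,0,0,0,-4,-0.25],[0,0,0,0,0,-4,-0.25],[0,0,0,-3.59,-2.99,0,-0.25],[0,0,0,-3.59,-2.99,0,-0.25],[0,0,0,-3.59,-2.99,0,-0.25],[0,0,0,-3.59,-2.99,0,-0.25],[0,0,0,-3.59,-2.99,0,-0.25],[0,0,0,-3.59,-2.99,0,-0.25],[0,0,0,-3.59,-2.99,0,-0.25],[0,0,0,-3.59,-2.99,0,-0.25],[0,0,0,-3.59,-2.99,0,-0.25],[0,0,0,-3.59,-2.99,0,-0.25],[0,0,0,-3.59,-2.99,0,-0.25],[0,0,0,-3.59,-2.99,0,-0.25],[0,0,-0.115,0,0,0,-0.25],[0,0,0,0,0,0,-0.25]]'
python3 - <<'E'
from h import *
c=env.read_camera('wrist'); print(c['position'],c['orientation'])
for t in ['scanner_grip']:
    for r in env.find_in(c,t)[:3]: print(t,r['score'],w(c,r['centre']))
W=cloud(c).reshape(-1,3); Q=W[(W[:,2]>236)&(W[:,2]<256)&(abs(W[:,0]-494)<30)&(abs(W[:,1]-112)<30)]
if len(Q): print(len(Q),Q.min(0),Q.max(0),(Q.min(0)+Q.max(0))/2)
print(env.state())
E
```

```text
t: 3.5
eef_pos: [494.0, 111.5, 294.6]
tcp_rot: [3.141, -0.0, 2.924]
ft_force: [-0.5, 0.5, -0.3]
opening: 0.626
grip_force: 0.0
[421.58854139 127.69023386 464.59006518] [ 2.87687908e+00 -1.18520176e-03  1.35291569e+00]
scanner_grip 0.67 [490.50929859 107.93399312 204.03189475]
598 [483.38435199 104.722199   236.03770189] [500.67050581 122.2395464  247.87416558] [492.0274289  113.4808727  241.95593374]
{'t': 3.6, 'joints': array([ 9.27817564e-02,  2.41385764e-01,  1.72994422e+00,  1.20186752e-04,
        1.17018106e+00, -1.26025722e+00]), 'qvel': array([ 0.0062378 , -0.00026893, -0.0004179 ,  0.0017537 , -0.00070875,
       -0.00268252]), 'tau': array([-5.68994489e-01, -4.47517920e+01, -2.71001852e+01, -2.19473429e-02,
        8.43306701e-02, -1.03966724e-01]), 'eef_pos': array([493.69396176, 112.15257317, 294.67958761]), 'tcp_rot': array([3.14146234e+00, 4.38864863e-05, 2.92378844e+00]), 'ft_force': array([ 0.26358069,  0.32219365, -0.72417533]), 'moment': array([ 0.00702229, -0.00058652, -0.0173934 ]), 'grip_force': 0.0, 'opening': 0.6222904055365487}
```

```bash
python3 -m inch '[[0,0,0,0.2,0.1,2.8,-0.25],[0,0,0,0,0,2.8,-0.25],[0,0,0,0,0,2.8,-0.25],[0,0,0,0,0,0,0.5],[0,0,0,0,0,0,0.5],[0,0,0,0,0,0,0.5]]'
```

```text
t: 4.35
eef_pos: [492.5, 113.5, 211.8]
tcp_rot: [3.141, 0.002, 2.926]
ft_force: [-0.3, -1.1, -0.8]
opening: 0.366
grip_force: 0.0
```

```bash
python3 -m inch '[[0,0,0,0,0,0,0.5],[0,0,0.04,-0.02,0.88,0,0.5],[0,0,0.08,-0.07,1.76,0,0.5],[0,0,0.08,-0.07,1.76,0,0.5],[0,0,0.08,-0.07,1.76,0,0.5],[0,0,0.08,-0.07,1.76,0,0.5],[0,0,0.08,-0.07,1.76,0,0.5],[0,0,0.08,-0.07,1.76,0,0.5],[0,0,0.08,-0.07,1.76,0,0.5],[0,0,0.08,-0.07,1.76,0,0.5],[0,0,0.08,-0.07,1.76,0,0.5],[0,0,0.08,-0.07,1.76,0,0.5],[0,0,0.04,-0.02,0.88,0,0.5],[0,0,0,0,0,0,0.5]]'
```

```text
t: 6.1
eef_pos: [606.8, 262.1, 210.6]
tcp_rot: [3.141, -0.0, 2.046]
ft_force: [-0.4, -0.8, 0.1]
opening: 0.251
grip_force: 0.0
```

```bash
python3 -m inch '[[0,0,0,0,0,0,-0.25],[0,0,0,0,0,0,-0.25],[0,0,0,0,0,-4,-0.25],[0,0,0,0,0,-4,-0.4],[0,0,0,0,0,-4,-0.4],[0,0,0,0,0,0,-0.4]]'
python3 - <<'E'
from h import *
from scipy.optimize import least_squares
for n in ['top','side','wrist']:
    c=env.read_camera(n); save(c,n+'1.png'); W=cloud(c).reshape(-1,3); W=W[~np.isnan(W[:,0])]
    Q=W[(abs(W[:,0]-490)<85)&(abs(W[:,1]-72)<85)&(W[:,2]>18)&(W[:,2]<40)]
    if len(Q)>50:
        print(n,'pan',len(Q),((Q.min(0)+Q.max(0))/2).round(1),Q.min(0).round(),Q.max(0).round(),np.median(Q[:,2]),cv2.minEnclosingCircle(Q[:,:2].astype(np.float32)))
    Q=W[(W[:,2]>232)&(W[:,2]<256)&(abs(W[:,0]-606)<40)&(abs(W[:,1]-260)<40)]
    if len(Q): print('pin',len(Q),Q.min(0).round(),Q.max(0).round())
    for t in ['pan','big_bowl']:
        for r in env.find_in(c,t)[:1]: print(t,r['score'],w(c,r['centre']).round(1))
E
```

```text
t: 6.85
eef_pos: [607.0, 262.1, 334.2]
tcp_rot: [3.136, 0.001, 2.046]
ft_force: [0.1, 0.4, -0.9]
opening: 0.699
grip_force: 0.0
top pan 2511 [490.7  74.5  26.6] [407.  -8.  18.] [575. 157.  35.] 23.199234141784245 ((491.9082946777344, 74.01423645019531), 107.5295181274414)
pan 0.96 [531.5  78.9  24.6]
big_bowl 0.76 [ 450.1 -354.6   65.8]
side pan 1933 [486.3  73.   23.1] [412.  -4.  18.] [560. 150.  28.] 22.409507501706685 ((485.54827880859375, 73.74591064453125), 77.94071960449219)
pin 39 [598. 246. 233.] [614. 263. 246.]
pan 0.67 [560.2  65.   22.9]
big_bowl 0.65 [ 440.5 -375.3   70.3]
wrist pan 5825 [482.9  81.8  21.3] [413.  13.  18.] [553. 151.  25.] 21.582301630545487 ((486.6973876953125, 76.44189453125), 75.0593490600586)
pin 474 [597. 253. 232.] [615. 270. 248.]
pan 0.87 [573.8 143.3  21.3]
```

View pics/top1.png

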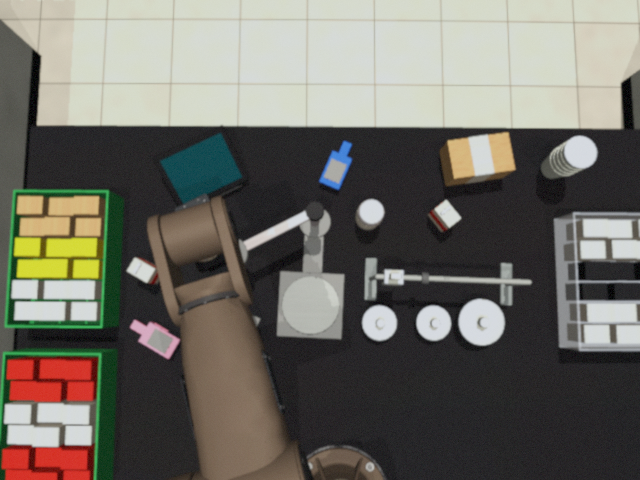

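Top picture: the scanner arm is swung left and the pan at (310,303) is fully clear. The pan centre is about (488,74), 221 mm from the mast, which is consistent. Now I go to the big bowl.

```bash
python3 -m inch '[[0,0,-0.183,0,0,0,-0.4],[0,0,-0.183,0,0,0,-0.4],[0,0,-0.183,0,0,0,-0.4],[0,0,-0.183,0,0,0,-0.4],[0,0,-0.183,0,0,0,-0.4],[0,0,-0.18,0,0,0,-0.4],[0,0,0,1.14,-4.45,0,-0.4],[0,0,0,1.14,-4.45,0,-0.4],[0,0,0,1.14,-4.45,0,-0.4],[0,0,0,1.14,-4.45,0,-0.4],[0,0,0,1.14,-4.45,0,-0.4],[0,0,0,1.14,-4.45,0,-0.4],[0,0,0,1.14,-4.45,0,-0.4],[0,0,0,1.14,-4.45,0,-0.4],[0,0,0,1.14,-4.45,0,-0.4],[0,0,0,1.14,-4.45,0,-0.4],[0,0,0,1.14,-4.45,0,-0.4],[0,0,0,1.14,-4.45,0,-0.4],[0,0,0,1.14,-4.45,0,-0.4],[0,0,0,1.14,-4.45,0,-0.4]]'
python3 - <<'E'
from h import *
c=env.read_camera('wrist'); save(c,'w2.png')
W=cloud(c).reshape(-1,3)
for a,b in [(85,105),(58,70)]:
    Q=W[(W[:,2]>a)&(W[:,2]<b)&(abs(W[:,0]-447)<70)&(abs(W[:,1]+360)<70)]
    if len(Q): print(len(Q),Q.min(0).round(1),Q.max(0).round(1),(Q.min(0)+Q.max(0)).round(1)/2,np.median(Q[:,2]))
s=env.state(); print(s['eef_pos'],s['tcp_rot'],s['joints'])
E
```

```text
t: 9.8
eef_pos: [445.9, -362.3, 330.5]
tcp_rot: [3.141, 0.0, 3.141]
ft_force: [1.2, 0.6, -0.5]
opening: 0.7
grip_force: 0.0
361 [ 433.2 -371.7   85.4] [ 458.5 -346.4   94.2] [ 445.85 -359.05   89.8 ] 91.87817353462208
5880 [ 388.8 -416.3   58.2] [ 503.1 -301.4   70. ] [ 446.   -358.85   64.1 ] 63.37059972554053
[ 444.69241569 -366.6509061   329.95701078] [-3.14041653e+00 -8.59994650e-04  3.13873539e+00] [-8.03413267e-01  3.25774028e-01  1.51410825e+00 -1.48991119e-03
  1.30146533e+00 -2.37095656e+00]
```

```bash
python3 -m inch '[[0,0,0,0,0,4,-0.4],[0,0,0,0,0,4,-0.4],[0,0,0,0,0,4,-0.4],[0,0,0,0,0,4,-0.4],[0,0,0,0,0,4,-0.4],[0,0,0,0,0,0,-0.4],[0,0,0,0,0,0,-0.4]]'
python3 - <<'E'
from h import *
c=env.read_camera('wrist')
W=cloud(c).reshape(-1,3)
for a,b in [(85,105),(58,70)]:
    Q=W[(W[:,2]>a)&(W[:,2]<b)&(abs(W[:,0]-447)<70)&(abs(W[:,1]+360)<70)]
    if len(Q): print(len(Q),Q.min(0).round(1),Q.max(0).round(1),(Q.min(0)+Q.max(0)).round(1)/2,np.median(Q[:,2]))
E
```

```text
t: 10.72
eef_pos: [446.9, -361.4, 131.9]
tcp_rot: [-3.141, 0.001, 3.141]
ft_force: [0.7, 0.6, 0.8]
opening: 0.698
grip_force: 0.0
1227 [ 433.2 -372.2   85.1] [ 458.2 -346.8   93.9] [ 445.7 -359.5   89.5] 91.85068916186927
17148 [ 388.9 -417.3   58. ] [ 504.1 -301.5   70. ] [ 446.5 -359.4   64. ] 63.48157628490564
```

```bash
python3 -m inch '[[0,0,0,0.05,0.13,2.6,-0.4],[0,0,0,0,0,2.6,-0.4],[0,0,0,0,0,1.0,-0.4],[0,0,0,0,0,0,1],[0,0,0,0,0,0,1],[0,0,0,0,0,0,1],[0,0,0,0,0,0,1],[0,0,0,0,0,0,1],[0,0,0,0,0,-1,1],[0,0,0,0,0,-1,1],[0,0,0,0,0,-1,1],[0,0,0,0,0,0,1]]'
```

```text
t: 12.28
eef_pos: [446.2, -359.9, 99.6]
tcp_rot: [-3.14, 0.001, 3.141]
ft_force: [0.2, 0.2, -3.8]
opening: 0.267
grip_force: 30.0
```

```bash
python3 -m inch '[[0,0,0,0,0,-1.5,1],[0,0,0,0,0,-2.5,1],[0,0,0,0,0,-2.5,1],[0,0,0,0,0.6,-1.5,1],[0,0,0,0,1.5,0,1],[0,0,0,0,2.5,0,1],[0,0,0,0,2.5,0,1],[0,0,0,0,2.5,0,1],[0,0,0,0,2.5,0,1],[0,0,0,0,2.5,0,1],[0,0,0,0,2.5,0,1],[0,0,0,0,2.5,0,1],[0,0,0,0,2.5,0,1],[0,0,0,0,2.5,0,1],[0,0,0,0,2.5,0,1],[0,0,0,0,2.5,0,1],[0,0,0,0,2.5,0,1],[0,0,0,-0.5,2.5,0,1],[0,0,0,-0.9,2.5,0,1],[0,0,0,-0.9,2,0,1]]'
```

```text
t: 14.78
eef_pos: [468.8, 33.3, 178.6]
tcp_rot: [3.141, 0.0, -3.141]
ft_force: [-0.6, -0.9, -3.7]
opening: 0.27
grip_force: 30.0
```

```bash
python3 -m inch '[[0,0,0,-0.9,2,0,1],[0,0,0,-0.6,1.5,0,1],[0,0,0,-0.3,1,0,1],[0,0,0,0,0,0,1],[0,0,0,0,0,0,1]]'
```

```text
t: 15.4
eef_pos: [487.0, 76.0, 178.6]
tcp_rot: [-3.142, -0.0, 3.141]
ft_force: [0.2, 0.5, -4.0]
opening: 0.268
grip_force: 30.0
```

```bash
python3 -m inch '[[0,0,0,-0.1,-0.2,2,1],[0,0,0,0,0,2.2,1],[0,0,0,0,0,2,1],[0,0,0,0,0,1.2,1],[0,0,0,0,0,0.7,1],[0,0,0,0,0,0.3,1],[0,0,0,0,0,0.1,1],[0,0,0,0,0,0,1]]'
```

```text
t: 16.4
eef_pos: [488.4, 74.4, 93.9]
tcp_rot: [3.142, 0.001, 3.141]
ft_force: [0.9, -0.3, -4.2]
opening: 0.267
grip_force: 30.0
```

```bash
python3 -m inch '[[0,0,0,0,0,0.1,1],[0,0,0,0,0,0.05,1],[0,0,0,0,0,0,1],[0,0,0,0,0,0,1]]'
```

```text
t: 16.9
eef_pos: [488.3, 74.4, 92.2]
tcp_rot: [3.142, 0.0, 3.141]
ft_force: [-0.4, 0.4, -4.1]
opening: 0.266
grip_force: 30.0
```

```bash
python3 -m inch '[[0,0,0,0,0,0.06,1],[0,0,0,0,0,0.06,1],[0,0,0,0,0,0,1]]'
```

```text
t: 17.27
eef_pos: [488.3, 74.4, 90.9]
tcp_rot: [3.142, -0.0, 3.141]
ft_force: [0.5, 0.4, -3.3]
opening: 0.27
grip_force: 30.0
```

```bash
python3 -m inch '[[0,0,0,0,0,0.06,1],[0,0,0,0,0,0.04,1],[0,0,0,0,0,0,1]]'
```

```text
t: 17.65
eef_pos: [488.4, 74.2, 90.8]
tcp_rot: [-3.142, 0.001, 3.141]
ft_force: [-3.4, -1.3, 10.3]
opening: 0.265
grip_force: 30.0
```

```bash
python3 -m inch '[[0,0,0,0,0,-0.06,0.2],[0,0,0,0,0,0,-0.3],[0,0,0,0,0,0,-0.3],[0,0,0,0,0,0,-0.3],[0,0,0,0,0,-3,-0.3],[0,0,0,0,0,-4,-0.3],[0,0,0,0,0,-5,-0.3],[0,0,0,0,0,-5,-0.3],[0,0,0,0,0,0,-0.3]]'
python3 - <<'E'
from h import *
c=env.read_camera('wrist'); save(c,'w3.png')
W=cloud(c).reshape(-1,3)
for a,b in [(107,125),(80,92)]:
    Q=W[(W[:,2]>a)&(W[:,2]<b)&(abs(W[:,0]-488)<70)&(abs(W[:,1]-74)<70)]
    if len(Q): print(len(Q),Q.min(0).round(1),Q.max(0).round(1),(Q.min(0)+Q.max(0)).round(1)/2,np.median(Q[:,2]))
    if b==92:
        A=np.c_[Q[:,:2],np.ones(len(Q))]; print('tilt',np.linalg.lstsq(A,Q[:,2],rcond=None)[0][:2])
s=env.state(); print(s['joints'],s['eef_pos'])
E
```

```text
t: 18.77
eef_pos: [489.4, 74.4, 263.7]
tcp_rot: [3.141, 0.006, 3.141]
ft_force: [0.2, 0.5, -0.5]
opening: 0.649
grip_force: 0.0
571 [475.6  62.4 107.1] [501.1  87.2 115.5] [488.35  74.75 111.3 ] 113.88830957056342
8940 [431.   17.3  80.1] [546.5 132.   91.9] [488.75  74.65  86.  ] 85.40259270810344
tilt [0.00249175 0.00085763]
[ 1.72851810e-02  2.52578375e-01  1.80824659e+00  1.05616088e-04
  1.07788367e+00 -1.55280505e+00] [488.56174451  74.38086438 261.55114228]
```

```bash
python3 -m inch '[[0,0,0,0.89,3.55,0,-0.3],[0,0,0,0.89,3.55,0,-0.3],[0,0,0,0.89,3.55,0,-0.3],[0,0,0,0.89,3.55,0,-0.3],[0,0,0,0.89,3.55,0,-0.3],[0,0,0,0.89,3.55,0,-0.3],[0,0,0.18,0,0,0,-0.3],[0,0,0.18,0,0,0,-0.3],[0,0,0.18,0,0,0,-0.3],[0,0,0.18,0,0,0,-0.3],[0,0,0.18,0,0,0,-0.3],[0,0,0.18,0,0,0,-0.3],[0,0,0.18,0,0,0,-0.3],[0,0,0.18,0,0,0,-0.3],[0,0,0.18,0,0,0,-0.3],[0,0,0.18,0,0,0,-0.3],[0,0,0.18,0,0,0,-0.3],[0,0,0,0,0,0,-0.3]]'
python3 - <<'E'
from h import *
c=env.read_camera('wrist'); save(c,'w4.png')
W=cloud(c).reshape(-1,3)
for a,b in [(158,172),(122,135),(112,121)]:
    Q=W[(W[:,2]>a)&(W[:,2]<b)&(abs(W[:,0]-435)<70)&(abs(W[:,1]-287)<70)]
    if len(Q): print(len(Q),(Q.min(0)+Q.max(0)).round(1)/2,np.median(Q[:,2]),cv2.minAreaRect(Q[:,:2].astype(np.float32)))
s=env.state(); print(s['joints'],s['eef_pos'],s['tcp_rot'])
E
```

```text
t: 21.08
eef_pos: [434.7, 287.2, 259.1]
tcp_rot: [-3.14, 0.002, 1.162]
ft_force: [-0.7, -0.2, -0.2]
opening: 0.645
grip_force: 0.0
521 [434.2  290.7  163.85] 166.67137762357072 ((434.0315246582031, 290.7796630859375), (23.674182891845703, 12.732901573181152), 66.66168212890625)
1556 [433.85 285.4  128.45] 126.81458697691306 ((432.0145263671875, 285.59600830078125), (101.54930877685547, 31.525482177734375), 65.76850891113281)
609 [432.8  285.7  116.65] 119.44057927909239 ((435.6080017089844, 284.3591003417969), (110.50572967529297, 31.327564239501953), 73.26692199707031)
[4.56973670e-01 2.97159254e-01 1.74942961e+00 5.62439454e-05
 1.09694594e+00 8.62988034e-01] [434.7773061  287.22375446 259.34772206] [-3.14029194e+00  1.44311595e-03  1.16475719e+00]
```

View pics/w4.png

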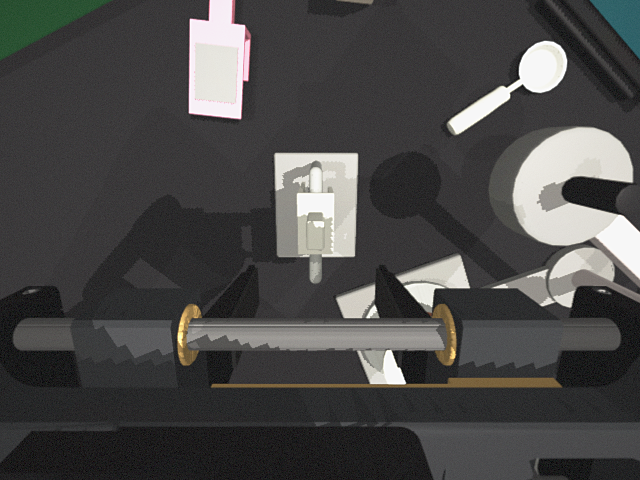

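The picture shows the white tag at (316,215) on its grey stand, square to the jaws. The pink look-alike is off at (215,70). I descend on the tab.

```bash
python3 -m inch '[[0,0,0,0.3,-0.12,4,-0.3],[0,0,0,0,0,4,-0.3],[0,0,0,0,0,3,-0.3],[0,0,0,0,0,1.7,-0.3],[0,0,0,0,0,0,1],[0,0,0,0,0,0,1],[0,0,0,0,0,0,1],[0,0,0,0,0,0,1],[0,0,0,0,0,0,1],[0,0,0,0,0,-1,1],[0,0,0,0,0,-1.5,1],[0,0,0,0,0,0,1]]'
```

```text
t: 22.62
eef_pos: [435.7, 290.9, 160.1]
tcp_rot: [3.14, -0.002, 1.161]
ft_force: [-0.5, -0.1, -0.5]
opening: 0.144
grip_force: 30.0
```

```bash
python3 -m inch '[[0,0,0,0,0,-3,1],[0,0,0,0,0,-4,1],[0,0,0,0,0,-4,1],[0,0,0,0,0,-4,1],[0,0,0,0,0,-3,1],[0,0,-0.124,0,0,0,1],[0,0,-0.124,0,0,0,1],[0,0,-0.124,0,0,0,1],[0,0,0,-2,0.4,0,1],[0,0,0,-3.8,0.84,0,1],[0,0,0,-3.8,0.84,0,1],[0,0,0,-3.8,0.84,0,1],[0,0,0,-3.8,0.84,0,1],[0,0,0,-3.8,0.84,0,1],[0,0,0,-3.8,0.84,0,1],[0,0,0,-3.8,0.84,0,1],[0,0,0,-3.8,0.84,0,1],[0,0,0,-3.8,0.84,0,1],[0,0,0,-3.8,0.84,0,1],[0,0,0,-3.8,0.84,0,1]]'
python3 -m inch '[[0,0,0,-3.8,0.84,0,1],[0,0,0,-3.8,0.84,0,1],[0,0,0,-3.5,0.8,0,1],[0,0,0,-3.0,0.6,0,1],[0,0,0,-2.0,0.4,0,1],[0,0,0,-1,0.2,0,1],[0,0,0,0,0,0,1],[0,0,0,0,0,0,1]]'
python3 - <<'E'
from h import *
st=env.state(); print(st['eef_pos'],st['tcp_rot'],st['opening'])
e=st['eef_pos']
for n in ['side','top','wrist']:
    c=env.read_camera(n); save(c,n+'5.png'); W=cloud(c); A=W.reshape(-1,3)
    for t in ['tag','collar_mid']:
        for r in env.trace(c,t)[:4]:
            Q=W[r['mask']]; Q=Q[~np.isnan(Q[:,0])]
            if len(Q): print(n,t,round(r['score'],2),len(Q),np.percentile(Q,2,0).round(),np.percentile(Q,98,0).round())
    for y in (-220,-240,-260,-280,-300):
        Q=A[(abs(A[:,1]-y)<8)&(abs(A[:,0]-550)<25)&(A[:,2]>160)&(A[:,2]<185)]
        if len(Q)>5: print(n,y,len(Q),Q[:,0].min().round(1),Q[:,0].max().round(1),np.percentile(Q[:,2],90).round(1))
E
```

```text
t: 25.12
eef_pos: [514.8, -152.0, 338.5]
tcp_rot: [3.142, -0.0, 1.533]
ft_force: [1.1, -0.7, -0.5]
opening: 0.146
grip_force: 30.0
t: 26.12
eef_pos: [545.1, -322.2, 338.7]
tcp_rot: [3.141, -0.0, 1.533]
ft_force: [0.9, 0.1, -1.0]
opening: 0.145
grip_force: 30.0
[ 545.13452241 -322.16842091  338.70497043] [ 3.14143682e+00 -1.94680968e-04  1.53343259e+00] 0.14487447039184567
side tag 0.8 788 [810. -33.   0.] [916.  40.  36.]
side tag 0.73 243 [356. 294.  -3.] [422. 480. 124.]
side tag 0.56 822 [ 526. -353.  259.] [ 559. -304.  371.]
side collar_mid 0.43 47 [ 538. -206.   34.] [555. -92. 182.]
side -260 13 551.1 555.2 176.5
side -280 27 546.6 554.9 177.0
side -300 44 541.9 553.8 177.1
top tag 0.92 888 [362. 422.   5.] [440. 530.  40.]
top tag 0.48 206 [ 531. -370.    4.] [ 563. -294.  346.]
top collar_mid 0.51 81 [ 542. -202.  172.] [ 568. -187.  189.]
top -220 34 549.5 559.1 179.1
top -240 32 549.5 559.2 178.8
top -260 37 547.3 559.4 180.3
top -280 34 547.3 557.0 179.6
top -300 32 547.3 557.0 179.2
wrist tag 0.94 4151 [ 530. -323.  258.] [ 561. -294.  370.]
wrist collar_mid 0.58 675 [ 540. -204.  168.] [ 566. -188.  185.]
wrist -220 237 546.1 557.7 176.3
wrist -240 233 545.3 557.1 176.4
wrist -260 230 544.5 556.5 176.2
wrist -280 213 543.7 555.9 176.4
wrist -300 197 542.9 554.2 176.3
```

View pics/side5.png

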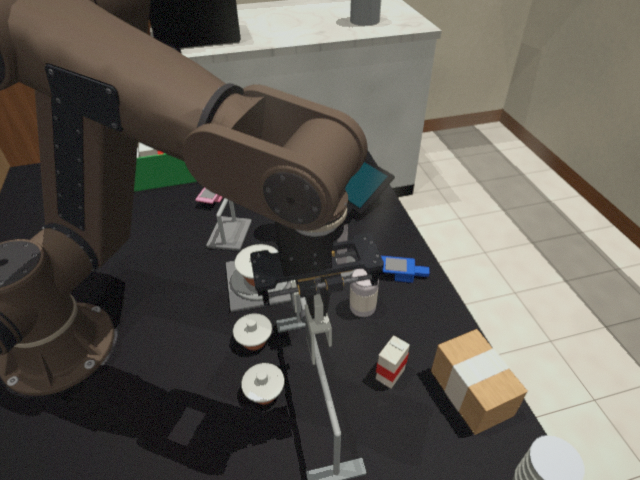

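View pics/wrist5.png

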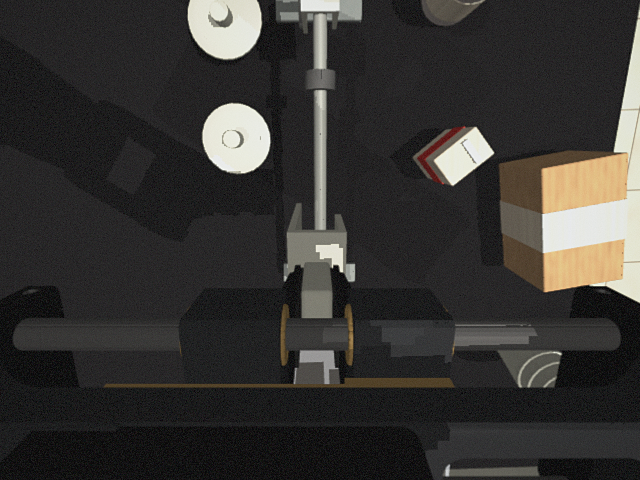

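Side picture: the tag is held above the outer rail, near (318,320). Wrist picture: the rail runs through the legs at column 320, and the collar is at (320,78). The rail is 2.5 mm further out than the tag, so I correct that and lower.

```bash
python3 -m inch '[[0,0,0,0,0.25,2,1],[0,0,0,0,0,3,1],[0,0,0,0,0,3,1],[0,0,0,0,0,3,1],[0,0,0,0,0,2,1],[0,0,0,0,0,1,1],[0,0,0,0,0,0.4,1],[0,0,0,0,0,0,1],[0,0,0,0,0,0,1]]'
```

```text
t: 27.7
eef_pos: [547.9, -323.2, 195.2]
tcp_rot: [3.141, 0.001, 1.533]
ft_force: [1.0, 0.3, -1.1]
opening: 0.149
grip_force: 30.0
```

```bash
python3 -m inch '[[0,0,0,0,0,0.2,1],[0,0,0,0,0,0.1,1],[0,0,0,0,0,0,1],[0,0,0,0,0,0,1]]'
python3 - <<'E'
from h import *
c=env.read_camera('wrist'); W=cloud(c); A=W.reshape(-1,3)
for t in ['tag','collar_mid']:
    for r in env.trace(c,t)[:2]:
        Q=W[r['mask']]; Q=Q[~np.isnan(Q[:,0])]
        if len(Q): print(t,round(r['score'],2),len(Q),np.percentile(Q,2,0).round(1),np.percentile(Q,98,0).round(1))
        if t=='tag':
            H=Q[Q[:,2]<Q[:,2].max()-30]; z=np.histogram(Q[:,2],bins=np.arange(80,240,4)); print([(int(b),int(n)) for n,b in zip(*z) if n>30])
            rf=Q[(Q[:,2]>176)&(Q[:,2]<192)]; print('roof',len(rf),rf.min(0).round(1),rf.max(0).round(1),np.median(rf[:,2]))
E
```

```text
t: 28.2
eef_pos: [547.7, -323.1, 191.5]
tcp_rot: [3.142, -0.0, 1.533]
ft_force: [-0.7, 0.2, -0.3]
opening: 0.149
grip_force: 30.0
tag 0.95 4131 [ 532.7 -323.2  118.3] [ 562.9 -294.9  223.2]
[(152, 32), (164, 33), (176, 74), (180, 1985), (184, 77), (188, 66), (192, 83), (196, 80), (200, 80), (204, 96), (208, 95), (212, 98), (216, 119), (220, 894)]
roof 2202 [ 531.5 -318.9  176.1] [ 563.9 -294.7  192. ] 182.57784542159985
collar_mid 0.61 942 [ 417.2 -145.    38.6] [ 468.8 -133.4   46.4]
```

```bash
python3 -m inch '[[0,0,0,1,0,0,1],[0,0,0,2,0,0,1],[0,0,0,2,0,0,1],[0,0,0,1.5,0,0,1],[0,0,0,1,0,0,1],[0,0,0,0.6,0,0,1],[0,0,0,0,0,0,1],[0,0,0,0,0,0,1]]'
python3 - <<'E'
from h import *
c=env.read_camera('wrist'); save(c,'w6.png'); W=cloud(c); A=W.reshape(-1,3)
rf=A[(A[:,2]>176)&(A[:,2]<190)&(abs(A[:,0]-550)<18)&(A[:,1]<-205)&(A[:,1]>-250)]; print('roof',len(rf),rf.min(0).round(1),rf.max(0).round(1))
co=A[(A[:,2]>178.5)&(A[:,2]<190)&(abs(A[:,0]-553)<8)&(A[:,1]>-215)&(A[:,1]<-175)]; print(np.histogram(co[:,1],bins=np.arange(-215,-174,2)),co[:,2].max())
print(env.state()['ft_force'])
E
```

```text
t: 29.35
eef_pos: [550.7, -242.5, 191.5]
tcp_rot: [3.141, 0.0, 1.532]
ft_force: [-0.1, -0.5, -1.0]
opening: 0.15
grip_force: 30.0
roof 2259 [ 534.4 -239.6  176. ] [ 567.2 -205.5  189.9]
(array([ 37,   0,   0,   0,   0,  12, 112, 113, 117, 113, 112, 119, 122,
       121,   0,   0,   0,   0,   0,   0]), array([-215, -213, -211, -209, -207, -205, -203, -201, -199, -197, -195,
       -193, -191, -189, -187, -185, -183, -181, -179, -177, -175])) 185.41866569314172
[0.10879205 0.02988249 0.02943027]
```

View pics/w6.png

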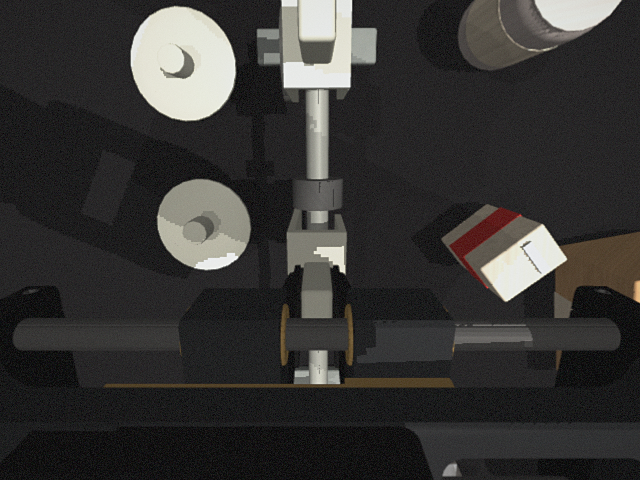

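The wrist picture shows the tag's inner edge at row 228 and the collar at rows 180 to 210, a gap of about 9 mm. I creep up to contact.

```bash
python3 -m inch '[[0,0,0,0.35,0,0,1],[0,0,0,0.35,0,0,1],[0,0,0,0,0,0,1],[0,0,0,0,0,0,1]]'
python3 -m inch '[[0,0,0,0.1,0,0,1],[0,0,0,0,0,0,1]]'
```

```text
t: 29.9
eef_pos: [551.0, -235.1, 191.6]
tcp_rot: [3.141, -0.0, 1.533]
ft_force: [-0.0, -0.0, -1.4]
opening: 0.142
grip_force: 30.0
t: 30.15
eef_pos: [551.0, -234.1, 191.5]
tcp_rot: [3.142, -0.0, 1.533]
ft_force: [0.1, -0.5, -0.3]
opening: 0.143
grip_force: 30.0
```

```bash
python3 -m inch '[[0,0,0,0.1,0,0,1],[0,0,0,0,0,0,1]]'
```

```text
t: 30.4
eef_pos: [551.1, -233.1, 191.5]
tcp_rot: [3.142, -0.0, 1.533]
ft_force: [-0.5, 0.0, -1.3]
opening: 0.144
grip_force: 30.0
```

```bash
python3 -m inch '[[0,0,0,0.1,0,0,1],[0,0,0,0,0,0,1]]'
```

```text
t: 30.65
eef_pos: [551.1, -232.1, 191.5]
tcp_rot: [-3.142, -0.0, 1.533]
ft_force: [-0.4, 0.6, 0.3]
opening: 0.146
grip_force: 30.0
```

```bash
python3 -m inch '[[0,0,0,0.1,0,0,1],[0,0,0,0,0,0,1]]'
```

```text
t: 30.9
eef_pos: [551.1, -231.1, 191.5]
tcp_rot: [-3.142, -0.0, 1.533]
ft_force: [0.5, -0.2, -0.3]
opening: 0.146
grip_force: 30.0
```

```bash
python3 - <<'E'
from h import *
c=env.read_camera('wrist'); W=cloud(c); A=W.reshape(-1,3)
rf=A[(A[:,2]>179)&(A[:,2]<186)&(abs(A[:,0]-551)<17)&(A[:,1]<-175)&(A[:,1]>-250)]
for lo,hi in [(536,543),(560,566),(546,558)]:
    q=rf[(rf[:,0]>lo)&(rf[:,0]<hi)]; h=np.histogram(q[:,1],bins=np.arange(-222,-180,1)); print(lo,[(int(b),int(n)) for n,b in zip(*h) if n])
print([env.state()['ft_force'].round(2)])
E
python3 -m inch '[[0,0,0,0.1,0,0,1],[0,0,0,0,0,0,1]]'
```

```text
536 [(-222, 15), (-221, 25), (-220, 20), (-219, 20), (-218, 23), (-217, 24), (-216, 22), (-215, 22), (-214, 23), (-213, 23), (-212, 22), (-211, 24), (-210, 22), (-209, 21), (-208, 22), (-207, 26), (-206, 23), (-205, 20), (-204, 34), (-203, 9), (-202, 6), (-201, 5), (-200, 2), (-199, 5), (-198, 6), (-197, 4), (-196, 3), (-195, 3), (-194, 3), (-193, 3), (-192, 5), (-191, 3), (-190, 2), (-189, 4), (-188, 2)]
560 [(-222, 20), (-221, 17), (-220, 22), (-219, 15), (-218, 17), (-217, 23), (-216, 19), (-215, 17), (-214, 21), (-213, 18), (-212, 20), (-211, 19), (-210, 21), (-209, 18), (-208, 19), (-207, 21), (-206, 20), (-205, 24), (-204, 15), (-203, 7), (-202, 6), (-201, 5), (-200, 10), (-199, 9), (-198, 9), (-197, 8), (-196, 7), (-195, 9), (-194, 9), (-193, 7), (-192, 9), (-191, 8), (-190, 7), (-189, 10), (-188, 4)]
546 [(-222, 2), (-221, 10), (-220, 62), (-219, 36), (-218, 37), (-217, 43), (-216, 38), (-215, 38), (-214, 43), (-213, 33), (-212, 43), (-211, 40), (-210, 38), (-209, 38), (-208, 39), (-207, 38), (-206, 43), (-205, 37), (-204, 37), (-203, 40), (-202, 42), (-201, 41), (-200, 42), (-199, 43), (-198, 42), (-197, 44), (-196, 40), (-195, 39), (-194, 43), (-193, 44), (-192, 40), (-191, 42), (-190, 45), (-189, 43), (-188, 62)]
[array([-0.91,  0.29, -0.41])]
t: 31.2
eef_pos: [551.2, -230.8, 191.6]
tcp_rot: [3.141, 0.001, 1.533]
ft_force: [-1.1, -5.4, 0.1]
opening: 0.142
grip_force: 30.0
```

There is contact, with 5 N on the tool along −y, and the collar has not moved. I ease off slightly, release and rise.

```bash
python3 -m inch '[[0,0,0,-0.03,0,0.04,1],[0,0,0,0,0,0,0.4],[0,0,0,0,0,0,0],[0,0,0,0,0,0,-0.3],[0,0,0,0,0,0,-0.3],[0,0,0,0,0,-3,-0.3],[0,0,0,0,0,-4,-0.3],[0,0,0,0,0,-4,-0.3],[0,0,0,0,0,-4,-0.3],[0,0,0,0,0,0,-0.3]]'
python3 - <<'E'
from h import *
c=env.read_camera('wrist'); save(c,'w7.png'); W=cloud(c); A=W.reshape(-1,3)
rf=A[(A[:,2]>179.5)&(A[:,2]<186)&(abs(A[:,0]-551)<20)&(A[:,1]<-180)&(A[:,1]>-290)]
q=rf[(rf[:,0]<543)]; h=np.histogram(q[:,1],bins=np.arange(-275,-180,3)); print([(int(b),int(n)) for n,b in zip(*h) if n])
ta=A[(A[:,2]>205)&(A[:,2]<230)&(abs(A[:,0]-551)<30)&(abs(A[:,1]+232)<35)]; print(len(ta),(ta.min(0)+ta.max(0))/2,np.median(ta[:,2]))
b=rf[(rf[:,1]<-210)]; print('roof',b.min(0),b.max(0),np.median(b[:,2]))
E
```

```text
t: 32.45
eef_pos: [551.8, -230.7, 344.1]
tcp_rot: [3.137, 0.002, 1.533]
ft_force: [-0.6, 0.1, -0.7]
opening: 0.651
grip_force: 0.0
[(-260, 15), (-257, 27), (-254, 20), (-251, 21), (-248, 20), (-245, 20), (-242, 22), (-239, 24), (-236, 22), (-233, 25), (-230, 24), (-227, 24), (-224, 24), (-221, 24), (-218, 24), (-215, 24), (-212, 24), (-209, 24), (-206, 22), (-203, 7), (-200, 3), (-197, 2), (-194, 3), (-191, 2), (-188, 1)]
472 [ 550.24597027 -231.1629438   214.72769064] 221.48553966620662
roof [ 534.45485355 -259.47981993  179.61487031] [ 566.97113921 -210.00267951  185.68069816] 181.89092171187633
```

View pics/w7.png

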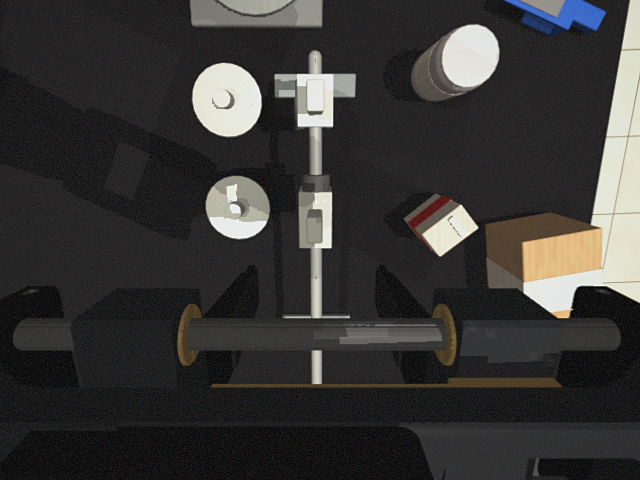

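The picture shows the tag hanging on the rail against the collar, at (315,215). Old tag, small bowls, carton and can are undisturbed. Now back to the scanner pin.

```bash
python3 -m inch '[[0,0,0,4.12,0.3,0,-0.3],[0,0,0,4.12,0.3,0,-0.3],[0,0,0,4.12,0.3,0,-0.3],[0,0,0,4.12,0.3,0,-0.3],[0,0,0,4.12,0.3,0,-0.3],[0,0,0,4.12,0.3,0,-0.3],[0,0,0,4.12,0.3,0,-0.3],[0,0,0,4.12,0.3,0,-0.3],[0,0,0,4.12,0.3,0,-0.3],[0,0,0,4.12,0.3,0,-0.3],[0,0,0,4.12,0.3,0,-0.3],[0,0,0,4.12,0.3,0,-0.3],[0,0,-0.171,0,0,0,-0.3],[0,0,-0.171,0,0,0,-0.3],[0,0,-0.171,0,0,0,-0.3],[0,0,0,0,0,0,-0.3],[0,0,0,0,0,0,-0.3]]'
python3 - <<'E'
from h import *
c=env.read_camera('wrist'); A=cloud(c).reshape(-1,3)
Q=A[(A[:,2]>233)&(A[:,2]<256)&(abs(A[:,0]-606)<40)&(abs(A[:,1]-261)<40)]
print(len(Q),Q.min(0).round(1),Q.max(0).round(1),((Q.min(0)+Q.max(0))/2).round(1))
s=env.state(); print(s['eef_pos'],s['tcp_rot'])
E
```

```text
t: 34.62
eef_pos: [605.8, 262.2, 340.3]
tcp_rot: [-3.14, -0.0, 2.042]
ft_force: [-0.9, -0.1, 0.5]
opening: 0.65
grip_force: 0.0
435 [597.1 252.3 233.1] [614.8 270.  248.2] [606.  261.1 240.7]
[605.81746161 262.16880772 340.53519629] [-3.14078173e+00 -2.14391448e-04  2.04269016e+00]
```

```bash
python3 -m inch '[[0,0,0,0,0.05,3.5,-0.25],[0,0,0,0,0,3.5,-0.25],[0,0,0,0,0,3.5,-0.25],[0,0,0,0,0,2.5,-0.25],[0,0,0,0,0,0,0.5],[0,0,0,0,0,0,0.5],[0,0,0,0,0,0,0.5],[0,0,0,0,0,0,0.5]]'
python3 -m inch '[[0,0,-0.04,-0.02,-0.88,0,0.5],[0,0,-0.08,-0.07,-1.76,0,0.5],[0,0,-0.08,-0.07,-1.76,0,0.5],[0,0,-0.08,-0.07,-1.76,0,0.5],[0,0,-0.08,-0.07,-1.76,0,0.5],[0,0,-0.08,-0.07,-1.76,0,0.5],[0,0,-0.08,-0.07,-1.76,0,0.5],[0,0,-0.08,-0.07,-1.76,0,0.5],[0,0,-0.08,-0.07,-1.76,0,0.5],[0,0,-0.08,-0.07,-1.76,0,0.5],[0,0,-0.08,-0.07,-1.76,0,0.5],[0,0,-0.08,-0.07,-1.76,0,0.5],[0,0,-0.06,-0.05,-1.32,0,0.5],[0,0,-0.04,-0.02,-0.88,0,0.5],[0,0,-0.034,-0.01,-0.75,0,0.5],[0,0,0,0,0,0,0.5],[0,0,0,0,0,0,0.5]]'
```

```text
t: 35.67
eef_pos: [606.6, 262.5, 212.1]
tcp_rot: [3.14, 0.0, 2.046]
ft_force: [0.2, 0.5, -0.5]
opening: 0.273
grip_force: 0.0
t: 37.8
eef_pos: [487.2, 76.0, 211.4]
tcp_rot: [3.141, 0.001, 3.099]
ft_force: [0.4, 0.3, -0.2]
opening: 0.25
grip_force: 0.0
```

```bash
python3 -m inch '[[0,0,0,0,0,0,0.2],[0,0,0,0,0,0,-0.2],[0,0,0,0,0,0,-0.2],[0,0,0,0,0,-4,-0.2],[0,0,0,0,0,-4,-0.2],[0,0,0,0,0,-4,-0.2],[0,0,0,0,0,0,-0.2],[0,0,0,0,0,0,-0.2]]'
python3 - <<'E'
from h import *
for n in ['wrist','side']:
    c=env.read_camera(n); save(c,n+'8.png'); A=cloud(c).reshape(-1,3)
    Q=A[(A[:,2]>233)&(A[:,2]<256)&(abs(A[:,0]-488)<40)&(abs(A[:,1]-74)<40)]
    if len(Q): print(n,'pin',len(Q),((Q.min(0)+Q.max(0))/2).round(1))
    Q=A[(A[:,2]>80)&(A[:,2]<92)&(abs(A[:,0]-488)<75)&(abs(A[:,1]-74)<75)]
    if len(Q): print(n,'lid',len(Q),Q.min(0).round(),Q.max(0).round(),np.median(Q[:,2]))
E
```

```text
t: 38.8
eef_pos: [486.8, 75.8, 330.4]
tcp_rot: [-3.142, -0.001, 3.1]
ft_force: [-0.2, -0.2, -0.1]
opening: 0.6
grip_force: 0.0
wrist pin 465 [487.2  77.9 240.3]
wrist lid 2299 [431.  17.  80.] [510. 133.  88.] 84.45049165719263
side pin 61 [487.3  74.8 240.9]
side lid 1082 [431.  13.  80.] [545. 131.  92.] 85.40865078352789
```

View pics/side8.png

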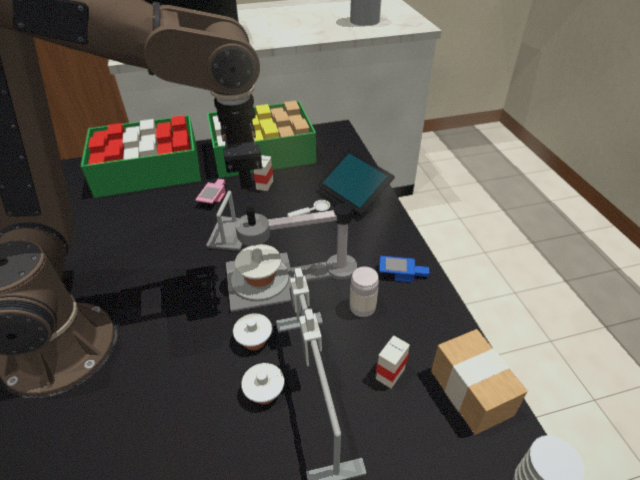

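The final picture shows the bowl on the pan at (257,265), the scanner head over it at (252,228), and the tag hanging by the collar at (310,325). Head and bowl centres differ by about 3 mm, so I hand in.

```bash
python3 -c "
from cell import env
print(env.job_done())"
```

```text
the job is handed in; nothing more can be done
None
```

I handed the job in at about 39 s: the big bowl stands level in the middle of the pan, the tall tag hangs against the collar, which did not shift measurably, and the scanner head is back within about 3 mm of the bowl's centre; the judge gave no result.

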